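# Check the air tank with the stick gauge

## Robot

A 6-joint arm with a two-finger parallel gripper is mounted at the origin on the work surface. World frame = base frame: x ahead of the robot, y to its left, z up, the work surface at z = 0. Lengths are in mm, angles in rad, forces in N, time in s.
With the tool pointing down it reaches from about 375 to 900 mm from the base axis. Payload 3.1 kg.
Tool frame: the origin (TCP) lies between the finger pads; the fingertips stand 11 mm ahead of it and the grasp point (between the pads) lies 8 mm behind it (robot.tips_ahead is the distance from the TCP to the fingertips, in mm); z points along the fingers, y is the line along which they close (so a half turn about z gives the same grasp; the last joint's range is limited). The gripper opens to 85 mm and grips with 20 to 120 N. Pads are 22 mm wide; open, the fingers measure 114 mm over their backs; the gripper's body (76 mm by 85 mm) begins 54 mm behind the grasp point. The pads swing forward as they close: fully open they stand 13 mm farther back than shut.
Start: joints at [1.107, 0.527, 1.433, -0, 1.181, -0.178], TCP at [175.563, 599.812, 242.31] pointing down, gripper open.
Joint ranges: [-3.08, 3.08], [-0.75, 2.2], [0.22, 2.44], [-1.43, 4.57], [0, 2.65], [-2.85, 2.85]. Speed limits (rad/s): [2.79, 2.79, 3.14, 3.14, 3.14, 3.14].

## Interface

Orientations are given as a unit quaternion [w, x, y, z].
In Python, from plant import robot, jaws, kin, optics, job, finder gives the robot as it stands. Calls block until the motion is done:
- robot.goto(position, orientation): joint-space move of the TCP to a pose.
- robot.line_to(position, rotation=None, vel=150, force_limit=None): straight line of the TCP; rotation=None keeps the orientation; vel is the mean speed in mm/s. With force_limit (N) it stops when the force on the tool has changed by that much, and returns True; else False.
- robot.set_joints(angles): joint-space move.
- jaws.let_go() and jaws.clamp(newtons=None): open the fingers fully, or close them until they stop; newtons is the grip in N (None keeps the last).
- robot.wait(seconds).
- kin.solve_ik(position, orientation): joint angles nearest the present ones, or None.
- robot.read_state(): the state.
- optics.grab_frame(name): name is "side" or "top" or "wrist"; returns a dict with "frame" (480x640x3 uint8, red, green, blue), "K" (3x3 intrinsics, pixels), "extrinsics" (4x4, takes a point from camera to world coordinates); the wrist camera has in their place "hand_eye" (4x4, takes a point from camera to tool coordinates, whose origin is the TCP and whose axes are the flange's). Camera axes: x right, y up, looking along -z (the intrinsics and any distortion apply to the point x, -y, -z); pixel columns grow to the right and rows downward; lengths in mm; the calibration is good to about 2 mm. The wrist camera is an equidistant fisheye: a pixel r from the principal point sees the ray r / f radians off the axis. A picture is of the moment at which its call begins: read the wrist's pose just before it. There is no depth.
A pose or a line that the arm cannot do raises robot.IKError and nothing moves.
- job.sign_off(): hands the job in; it is judged then, once.
Trained networks look in a picture, given as the dict that the camera call returned (one of the last four; its "shot" number tells which), for a name from the list of things; names that differ only in an ending like _2 or _b are one class to them, and where a whole thing is asked for, a point or a joint stands for the part that bears it (a point fixed in the world has none). Each returns a list of dicts, best first, with "confidence" (0 to 1); they miss things now and then, are a little off and sometimes report something else, mostly with a low value. They report only what shows in the picture. A call takes as long as a camera call.
- finder.look_for(picture, thing): "position" ([column, row] in pixels, amid what is visible of it).
- finder.pinpoint(picture, thing): "position" ([column, row] in pixels: a listed point, or the origin of a listed thing).
The state is a dict: "time_s": time; "joint_pos": joint angles; "joint_vel": joint speeds; "joint_efforts": joint torques, N m; "ee_pos": TCP position; "orientation": TCP orientation; "ft_force": force on the tool from outside, world axes, zero at the start; "ft_torque": the same for the moment, N m; "finger_gap": finger opening in mm; "finger_force": force on a finger pad.
Only numpy, scipy, OpenCV 4.12 (cv2) and the standard library are available. Lean on these libraries where they do the work, as an engineer would, in place of code of your own. Each camera call takes 0.05 s, during which the arm holds its last target. There are 200 camera calls.

## Task

Check the pressure in the small air tank: take the stick gauge out of its wooden stand, press it squarely onto the tank's valve stem until it is fully home, and keep it pushed on, firmly but gently, until the white rod has stopped creeping out of its top and about a second more. Then put the gauge back upright, fully down in its stand, with the rod left out showing the reading. Leave the other things on the bench alone.

Things in the scene. Friction and masses are not known exactly. Their poses are not given: they have to be found in the camera images.
- gauge: Stick pressure gauge, a round metal pencil 100 mm long, 0.09 kg, standing nose down in the stand. Origin: centre of the open nose end; z runs along it to the rod end (up when standing). Nose (chuck) 24 mm wide, from 0 to 30 mm. Its bore is 14.4 mm wide and 24 mm deep, ending in a flat shoulder, and goes over the valve stem until the shoulder sits on the stem's rim.
- grip (a point): Point on the gauge's axis, 80 mm from the nose end: where to grip it. The smooth grip barrel, 18 mm in diameter, runs from 30 to 100 mm; the rod comes out of its top, so leave at least 20 mm free above it. Inside the nose a plunger, the lower end of the rod, reaches to 2 mm from the mouth.
- rod (a joint): How far the white indicator rod stands out of the gauge's top (m): 0 = in, grows as it comes out. Damped: it creeps out at 5 to 15 mm/s while pushed. Held by 0.8 N of friction, no return spring, so it stays where it is left. A true reading is 8 to 14 mm, depending on the tank's unknown pressure.
- rod_head (a point): Top of the rod's white 12 mm button, on the gauge's axis, 104 mm from the nose end when the rod is in.
- air_tank: Small grey steel air tank, a cylinder 110 mm in diameter and 240 mm long, lying along its own y axis on two feet, fixed to the bench; top of the cylinder 128 mm above the bench, brass tap at its +y end. Origin: on the bench under its centre; z up.
- boss (a point): Centre of the top face of the valve boss, a 24 mm round steel stub on the tank, 142 mm above the bench; z up. The brass valve stem, 11 mm in diameter, its last 3 mm tapering to 7.6 mm, stands upright here. Its height differs each time and is not measured: its rim is 30 to 40 mm above this point. Under the rim, out of sight, is the valve's pin (see pin_hole).
- pin_hole (a point): The foot of the valve stem, same point as boss. The hidden sprung pin meets the plunger 8 to 14 mm before the gauge is home, pushes back with 3 to 6 N and drives the rod out; its push fades below 3 N as the rod stops. Home, the shoulder meets the rim hard: 8 to 15 N is then a good steady push; under 4 N does not seal, over 25 N damages the valve.
- stand: Wooden block 90 x 90 mm, 40 mm high, fixed to the bench, with one round socket in the middle of its top, 27 mm wide and 30 mm deep with a 2 mm chamfer; the gauge stands in it, its nose on the socket's floor. Origin: centre of its underside, so the socket's floor is 10 mm above it; z up.
- mug: White mug, 82 mm wide, 85 mm high; not to be disturbed. Origin: centre of its underside.
- jar: Amber glass jar, 68 mm wide, 75 mm high; not to be disturbed. Origin: centre of its underside.
- offcut: Dark wood block 60 x 130 x 28 mm; not to be disturbed. Origin: centre of its underside.
- screwdriver: Screwdriver lying on the bench; not to be disturbed. Origin: underside, near its middle; x axis points to its tip.

How it is judged (in metres and radians):
On the way, in this order (a step that is already met when the one before it is completed fails the run):
1. the gauge is lifted clear of its stand with the rod still in (height (world z) of gauge above 0.06 m and value of joint rod below 0.002 m), for 0.05 s.
2. the gauge is fully home on the valve stem and squarely pushed on with 4 N or more while the rod, pushed out at least 6 mm, has stopped moving, for 0.8 s (horizontal distance between gauge and boss below 0.004 m and angle between the z axis of gauge and the z axis of boss, either way round below 0.1 rad and contact force between gauge and stem_c0 above 4 N and value of joint rod above 0.006 m and velocity of joint rod below 0.002 m/s), for 0.8 s.
At the end, for the whole second after the job is handed in: The gauge stands released and at rest in the stand's socket: within 5 mm of its centre, its nose within 4 mm of the socket's floor, upright within 0.12 rad, with the rod still at least 6 mm out (horizontal distance between gauge and stand below 0.005 m and height (world z) of gauge below 0.014 m and angle between gauge's own z axis and vertical below 0.12 rad and linear speed of gauge below 0.02 m/s and value of joint rod above 0.006 m); the robot touches nothing.
It fails at once if the gauge is pressed on the tank or its valve with more than 25 N (contact force between gauge and stem_c0 above 25 N or contact force between gauge and air_tank above 25 N).
It fails at once if another thing on the bench is moved by more than 30 mm (distance of any of mug, jar, offcut, screwdriver from where it was at the start of the episode above 0.03 m).
It also fails if it takes over 58 s, if anything falls off the work surface, if the arm or the gripper's body presses on something with over 40 N, if the wrist force passes 120 N, or if a joint passes its speed limit or range.

## Working session

There is one attempt and no reset: what is moved stays moved. The work goes in short steps, each a Python script; the robot and the scene stay as the last script left them, time stands still between calls to the robot, and variables do not carry over. Pictures are saved under pics/ and viewed, at most 10 in all, crops included, and the job is handed in when it is done.

```bash
ls; mkdir -p pics; cat > h.py <<'E'
import numpy as np, cv2
from plant import robot, jaws, kin, optics, job, finder
def ray(p,px):
    # world ray (origin, dir) for fixed cams
    K=np.array(p["K"]);d=np.linalg.solve(K,[px[0],px[1],1.]);d=np.array([d[0],-d[1],-d[2]])
    T=np.array(p["extrinsics"]);d=T[:3,:3]@d
    return T[:3,3],d/np.linalg.norm(d)
def at_z(p,px,z):
    o,d=ray(p,px);return o+d*(z-o[2])/d[2]
def tri(rs):
    A=sum(np.eye(3)-np.outer(d,d) for o,d in rs);b=sum((np.eye(3)-np.outer(d,d))@o for o,d in rs)
    x=np.linalg.solve(A,b);return x,[np.linalg.norm(np.cross(x-o,d)) for o,d in rs]
E
python3 - <<'E'
from h import *
np.set_printoptions(precision=2,suppress=True)
s=robot.read_state();print(s)
P={}
for n in("top","side"):
    P[n]=p=optics.grab_frame(n);cv2.imwrite(f"pics/{n}0.png",p["frame"][:,:,::-1])
    print(n,[k for k in p if k!="frame"],p["K"],p["extrinsics"])
for t in["gauge","grip","rod_head","boss","air_tank","stand","mug","jar","offcut","screwdriver"]:
    R=[]
    for n in P:
        r=finder.pinpoint(P[n],t)[:2];print(t,n,[(np.round(q["position"],1),round(q["confidence"],2)) for q in r])
        if r:R.append(ray(P[n],r[0]["position"]))
    if len(R)==2:print("   ",*tri(R))
print(robot.read_state()["time_s"])
E
```

```text
pics
plant.py
{'time_s': 0.0, 'joint_pos': array([ 1.11,  0.53,  1.43,  0.  ,  1.18, -0.18]), 'joint_vel': array([ 0.,  0., -0.,  0.,  0., -0.]), 'joint_efforts': array([  0.  , -44.24, -17.8 ,  -0.  ,   0.01,  -0.  ]), 'ee_pos': array([175.24, 599.19, 241.31]), 'orientation': array([-0.  ,  0.14,  0.99, -0.  ]), 'ft_force': array([ 0.64, -0.5 , -0.57]), 'ft_torque': array([ 0.03, -0.01,  0.01]), 'finger_force': 0.0, 'finger_gap': 85.68231718793471}
top ['K', 'extrinsics', 'shot'] [[506.88   0.   313.43]
 [  0.   506.88 246.09]
 [  0.     0.     1.  ]] [[   0.01    0.99   -0.13  476.71]
 [  -1.      0.01   -0.01  -10.43]
 [  -0.01    0.13    0.99 1395.5 ]
 [   0.      0.      0.      1.  ]]
side ['K', 'extrinsics', 'shot'] [[455.62   0.   320.43]
 [  0.   455.62 238.87]
 [  0.     0.     1.  ]] [[   0.79    0.43   -0.45  228.74]
 [  -0.62    0.54   -0.57 -523.88]
 [  -0.      0.72    0.69  767.12]
 [   0.      0.      0.      1.  ]]
gauge top [(array([371.8, 285.7]), 0.52)]
gauge side [(array([335.3, 351.1]), 0.82)]
    [ 553.57 -154.33   -2.3 ] [np.float64(0.4257647468620842), np.fl
[... 911 characters left out ...]
array([359.2, 250.3]), 0.59)]
    [769.88  21.62   2.31] [np.float64(1.0429874247600777), np.float64(1.042987424759779)]
jar top [(array([371.3, 213.8]), 0.81), (array([311.1, 207.2]), 0.74)]
jar side [(array([406.8, 299. ]), 0.87)]
    [ 753.12 -152.87    3.25] [np.float64(1.092481815814328), np.float64(1.0924818158143412)]
offcut top [(array([161.7, 242.4]), 0.94)]
offcut side [(array([236.6, 188.1]), 0.79)]
    [673.5  433.59 -14.22] [np.float64(3.0855455813580805), np.float64(3.0855455813578994)]
screwdriver top [(array([468.8, 295.7]), 0.84)]
screwdriver side [(array([426.7, 470.2]), 0.78)]
    [ 527.22 -415.83    5.59] [np.float64(2.1228645248301237), np.float64(2.122864524830045)]
1.1
```

View pics/top0.png

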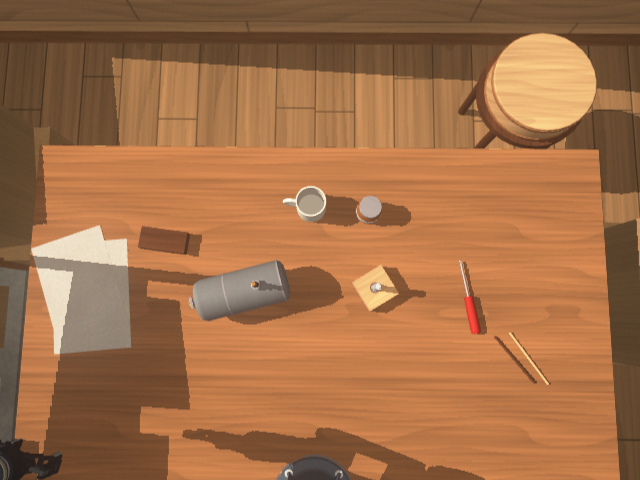

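View pics/side0.png

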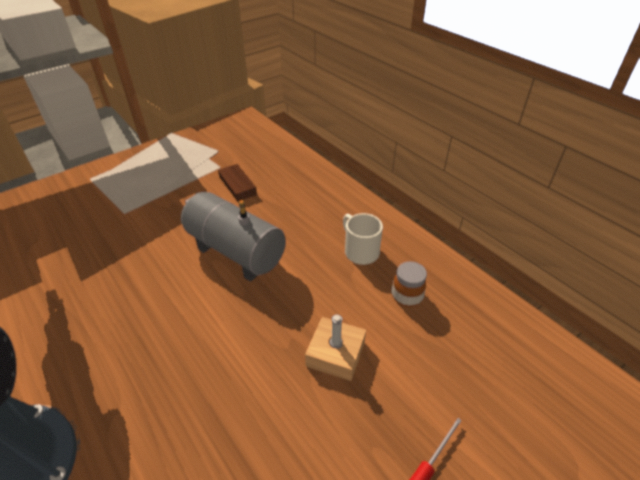

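The pictures agree with the networks: the gauge is in the stand at top (376,288) / side (337,330), and the brass stem is on the tank at top (256,284) / side (243,212). The path is clear. Next I refine with the wrist camera.

```bash
cat >> h.py <<'E'
from scipy.spatial.transform import Rotation as R
Q=[0,1,0,0]
def wray(p,s,px):
    K=np.array(p["K"]);v=np.array([(px[0]-K[0,2])/K[0,0],(px[1]-K[1,2])/K[1,1]]);t=np.linalg.norm(v)
    u=v/max(t,1e-9)*np.sin(t);d=np.array([u[0],-u[1],-np.cos(t)])
    H=np.array(p["hand_eye"]);q=s["orientation"];Rt=R.from_quat([q[1],q[2],q[3],q[0]]).as_matrix()
    return Rt@H[:3,3]+s["ee_pos"],Rt@H[:3,:3]@d
def wshot(things,save=None):
    s=robot.read_state();p=optics.grab_frame("wrist");out={}
    if save:cv2.imwrite(f"pics/{save}.png",p["frame"][:,:,::-1])
    for t in things:
        r=finder.pinpoint(p,t)
        print(t,[(np.round(q["position"],1),round(q["confidence"],2)) for q in r[:2]])
        if r:out[t]=wray(p,s,r[0]["position"])
    return out
E
python3 - <<'E'
from h import *
np.set_printoptions(precision=2,suppress=True)
A={}
for i,(x,y,z,th) in enumerate([(520,130,330,["boss"]),(580,158,330,["boss"]),(580,-130,270,["rod_head","grip","gauge","stand"]),(510,-160,270,["rod_head","grip","gauge","stand"])]):
    robot.goto([x,y,z],Q);s=robot.read_state();print(s["time_s"],s["ee_pos"],s["joint_pos"])
    for t,r in wshot(th,f"w{i}").items():A.setdefault(t,[]).append(r)
Z=dict(boss=142,rod_head=114,grip=90,gauge=10,stand=0)
for t in A:
    print(t,*([tri(A[t])] if len(A[t])>1 else []),*[ (o+d*(Z[t]-o[2])/d[2])[:2] for o,d in A[t]])
E
```

```text
3.2167 [519.78 130.61 329.91] [0.04 0.31 1.54 0.   1.29 1.61]
boss [(array([290.8, 189.7]), 0.61)]
3.6833 [580.49 158.91 329.27] [ 0.08  0.41  1.38 -0.    1.35  1.65]
boss [(array([324.7, 258.5]), 0.71)]
4.9167 [ 580.08 -129.04  270.48] [-0.41  0.45  1.48  0.    1.21  1.16]
rod_head [(array([353.1, 264.8]), 0.66)]
grip [(array([349.4, 253.3]), 0.82)]
gauge [(array([342.2, 237.7]), 0.71), (array([ 22.2, 271.9]), 0.24)]
stand [(array([345.3, 238.1]), 0.95), (array([353.6, 265.8]), 0.52)]
5.5667 [ 509.51 -160.01  270.36] [-0.51  0.37  1.63  0.    1.14  1.06]
rod_head [(array([316.1, 176.6]), 0.58), (array([ 48.2, 192.8]), 0.23)]
grip [(array([312.8, 176.1]), 0.71)]
gauge [(array([314.6, 172.6]), 0.69)]
stand [(array([315.6, 175.2]), 0.89)]
boss (array([546.57, 150.75, 152.12]), [np.float64(0.38996650151607737), np.float64(0.38996650151608914)]) [545.12 151.78] [543.5  150.13]
rod_head (array([ 549.41, -160.35,  118.07]), [np.float64(0.5177763265964954), np.float64(0.5177763265966289)]) [ 547.83 -160.31] [ 549.25 -160.83]
grip (array([ 547.25, -159.06,   81.29]), [np.float64(1.1426037766868888), np.float64(1.1426037766869837)]) [ 550.41 -159.25] [ 547.53 -158.09]
gauge (array([ 543.98, -158.96,    9.7 ]), [np.float64(0.47373385657543066), np.float64(0.4737338565755871)]) [ 543.87 -158.5 ] [ 544.19 -159.4 ]
stand (array([ 541.38, -161.44,    3.96]), [np.float64(1.0899752122381678), np.float64(1.0899752122381543)]) [ 540.83 -162.75] [ 540.57 -160.45]
```

```bash
python3 - <<'E'
import cv2,numpy as np
a=[cv2.resize(cv2.imread(f"pics/w{i}.png")[y-60:y+60,x-80:x+80],(400,300),interpolation=cv2.INTER_CUBIC) for i,x,y in((0,290,190),(1,324,258),(2,348,250),(3,314,176))]
cv2.imwrite("pics/m.png",np.vstack([np.hstack(a[:2]),np.hstack(a[2:])]))
E
```

```text
(no output)
```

View pics/m.png

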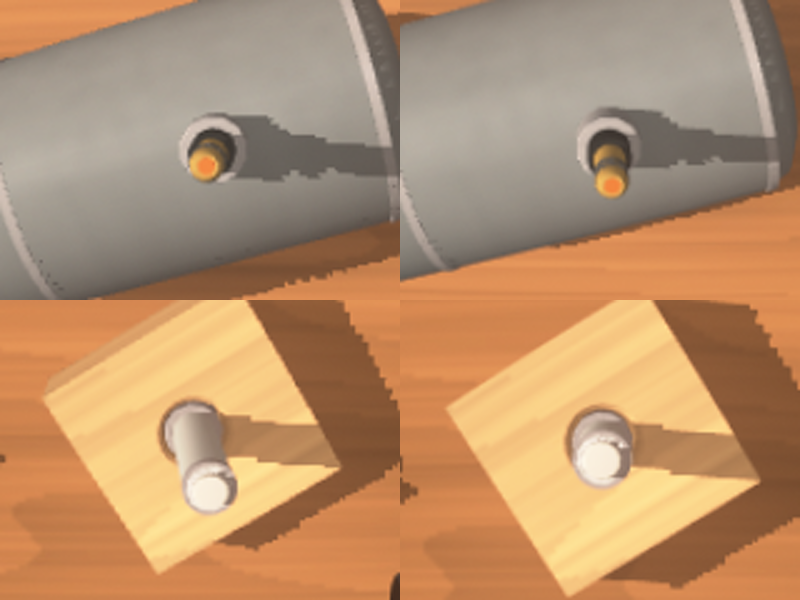

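The montage shows the boss ring and brass rim clearly (w0: ring 294.8,189.6, rim 292.8,195.6; w1: ring 327.2,254, rim 328.4,272). It also shows the white rod head (w2: 352.8,266.8; w3: 315.2,180.4).

```bash
python3 - <<'E'
from h import *
np.set_printoptions(precision=2,suppress=True)
s0=robot.read_state();p=optics.grab_frame("wrist");print(p["K"],p["hand_eye"])
E_=[[519.78,130.61,329.91],[580.49,158.91,329.27],[580.08,-129.04,270.48],[509.51,-160.01,270.36]]
for n,z,o in[("boss",142,{0:(294.8,189.6),1:(327.2,254)}),("rim",177,{0:(292.8,195.6),1:(328.4,272)}),("head",114,{2:(352.8,266.8),3:(315.2,180.4)}),("socket",40,{2:(344,242),3:(314,174)})]:
    rs=[wray(p,dict(orientation=s0["orientation"],ee_pos=np.array(E_[i])),px) for i,px in o.items()]
    print(n,*tri(rs),[(o+d*(z-o[2])/d[2])[:2] for o,d in rs])
t=optics.grab_frame("top");sd=optics.grab_frame("side")
for pic,n in((t,"top"),(sd,"side")):
    cv2.imwrite(f"pics/{n}1.png",pic["frame"][:,:,::-1])
    for th,z in(("boss",142),("rod_head",114),("stand",0),("grip",90)):
        r=finder.pinpoint(pic,th)
        if r:print(n,th,r[0]["confidence"],at_z(pic,r[0]["position"],z))
a=[cv2.resize(pic["frame"][y-30:y+30,x-40:x+40,::-1],(400,300),interpolation=cv2.INTER_CUBIC) for pic,x,y in((t,256,284),(sd,243,215),(t,376,288),(sd,337,330))]
cv2.imwrite("pics/m2.png",np.vstack([np.hstack(a[:2]),np.hstack(a[2:])]))
E
```

```text
[[371.65   0.   315.6 ]
 [  0.   371.65 243.47]
 [  0.     0.     1.  ]] [[   0.      0.96    0.27   65.68]
 [   1.     -0.     -0.      0.35]
 [   0.      0.27   -0.96 -132.25]
 [   0.      0.      0.      1.  ]]
boss [544.31 148.18 130.69] [np.float64(0.725292912013666), np.float64(0.7252929120137219)] [array([545.39, 148.21]), array([548.12, 147.92])]
rim [545.72 147.83 182.63] [np.float64(0.3619796611864188), np.float64(0.36197966118636077)] [array([545.07, 147.84]), array([543.52, 147.94])]
head [ 546.39 -160.12  114.81] [np.float64(0.04296850157771076), np.float64(0.04296850157766862)] [array([ 546.13, -160.25]), array([ 546.29, -160.08])]
socket [ 544.48 -159.     30.25] [np.float64(0.19227686707337516), np.float64(0.1922768670732761)] [array([ 547.2 , -158.39]), array([ 545.2 , -158.86])]
top boss 0.94 [542.75 142.04 142.  ]
top stand 0.8 [ 542.61 -158.37    0.  ]
side boss 0.9 [548.95 145.79 142.  ]
side rod_head 0.57 [ 552.02 -161.58  114.  ]
side stand 0.93 [ 553.18 -153.14   -0.  ]
side grip 0.9 [ 556.39 -159.8    90.  ]
```

View pics/m2.png

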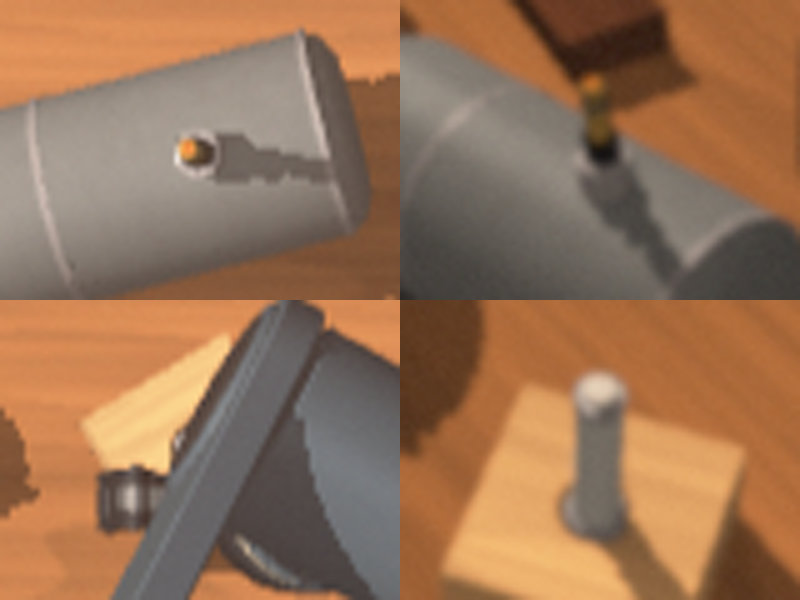

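The rod head sits at about (546.3, -160.1) and the rim at about (545.6, 147.9). I'll grasp, lift, carry to above the stem and check there.

```bash
python3 - <<'E'
from h import *
np.set_printoptions(precision=2,suppress=True)
G=[546.3,-160.1]
robot.goto(G+[200],Q)
print(robot.line_to(G+[83],vel=80,force_limit=8))
s=robot.read_state();print(s["time_s"],s["ee_pos"],s["ft_force"])
jaws.clamp(60)
s=robot.read_state();print(s["time_s"],s["ee_pos"],s["ft_force"],s["finger_gap"],s["finger_force"])
print(robot.line_to(G+[150],vel=60,force_limit=15));robot.line_to(G+[290],vel=150)
robot.goto([545.6,147.9,280],Q);robot.wait(.3)
s=robot.read_state();print(s["time_s"],s["ee_pos"],s["ft_force"],s["finger_gap"])
p=optics.grab_frame("wrist");cv2.imwrite("pics/w5.png",p["frame"][:,:,::-1])
q=optics.grab_frame("side");cv2.imwrite("pics/s5.png",q["frame"][:,:,::-1])
for pic in(p,q):
  for t in("gauge","boss","rod_head"):print(t,[(np.round(k["position"],1),round(k["confidence"],2)) for k in finder.pinpoint(pic,t)[:2]])
a=cv2.resize(q["frame"][120:270,150:350,::-1],(400,300),interpolation=cv2.INTER_CUBIC)
cv2.imwrite("pics/m3.png",np.vstack([np.hstack([cv2.resize(p["frame"][:,:,::-1],(400,300)),a]),np.hstack([cv2.resize(p["frame"][150:270,240:400,::-1],(400,300),interpolation=cv2.INTER_CUBIC)]*2)]))
E
```

```text
False
8.3917 [ 546.65 -160.28   83.5 ] [-0.53  0.6   0.26]
9.025 [ 546.33 -160.14   83.13] [-0.43  1.26  1.8 ] 16.52698568439639 58.34378778934479
False
12.85 [545.94 146.89 280.03] [-0.38  0.54 -1.07] 16.53554050995332
gauge [(array([314.9, 257.8]), 0.88)]
boss [(array([ 93.8, 106.7]), 0.31)]
rod_head [(array([317.9, 357. ]), 0.98)]
gauge [(array([241.7, 194.1]), 0.54)]
boss [(array([244.5, 214.6]), 0.93)]
rod_head [(array([234.2, 151.9]), 0.19)]
```

View pics/m3.png

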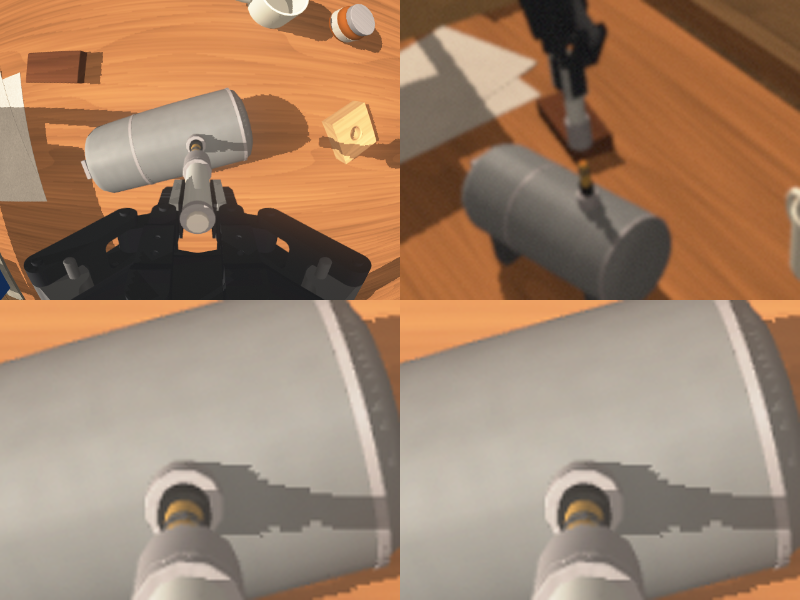

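```bash
cat >> h.py <<'E'
def proj(p,X):
    T=np.linalg.inv(np.array(p["extrinsics"]));c=T[:3,:3]@np.array(X)+T[:3,3];K=np.array(p["K"])
    u=K@np.array([c[0],-c[1],-c[2]]);return u[:2]/u[2]
E
python3 - <<'E'
from h import *
q=optics.grab_frame("side");w=optics.grab_frame("wrist")
for z in(142,175,180,208):print(z,proj(q,[545.6,147.9,z]))
print(proj(q,[546.6,147.9,208]),proj(q,[545.6,148.9,208]))
a=q["frame"][165:230,215:270,::-1];b=w["frame"][190:270,280:350,::-1]
cv2.imwrite("pics/m4.png",np.hstack([cv2.resize(a,(400,473),interpolation=cv2.INTER_CUBIC),cv2.resize(b,(400,473),interpolation=cv2.INTER_CUBIC)]))
E
```

```text
142 [242.30018471 216.73256807]
175 [240.35230616 204.52342985]
180 [240.04885165 202.62140265]
208 [238.30701437 191.70371374]
[238.74076205 191.5130072 ] [238.0496148  191.46245122]
```

View pics/m4.png

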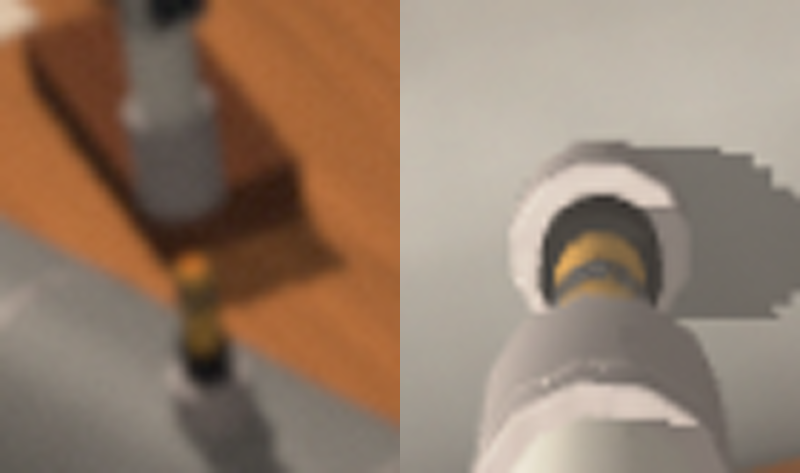

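Column alignment holds in both views: wrist stem 315.0 vs nose 315.9, and side agrees within about 1 mm. Pressing slowly under force control.

```bash
python3 - <<'E'
from h import *
np.set_printoptions(precision=2,suppress=True)
X,Y=545.6,148.2
robot.line_to([X,Y,262],vel=60);robot.wait(.3)
F=lambda:np.mean([robot.read_state()["ft_force"] for _ in range(4) if robot.wait(.02) is None],0)
f0=F();print("tare",f0,robot.read_state()["ee_pos"])
hit=robot.line_to([X,Y,212],vel=12,force_limit=9)
s=robot.read_state();print(hit,s["time_s"],s["ee_pos"],F()-f0,s["finger_gap"])
z=s["ee_pos"][2]
for i in range(6):
    robot.wait(.15);print(robot.read_state()["time_s"],robot.read_state()["ee_pos"],F()-f0)
E
```

```text
tare nan [545.73 148.2  262.27]
True 16.675 [545.75 148.18 230.18] nan 17.01133809159891
16.8917 [545.7  148.19 230.16] nan
17.1083 [545.7  148.19 230.15] nan
17.325 [545.7  148.19 230.18] nan
17.5417 [545.69 148.22 230.15] nan
17.7583 [545.68 148.21 230.15] nan
17.975 [545.68 148.22 230.12] nan
  return _methods._mean(a, axis=axis, dtype=dtype,
  ret = ret.dtype.type(ret / rcount)
```

```bash
cat >> h.py <<'E'
def F(n=5):
    L=[]
    for _ in range(n):
        robot.wait(.02);L.append(robot.read_state()["ft_force"])
    return np.mean(L,0)
E
python3 - <<'E'
from h import *
np.set_printoptions(precision=2,suppress=True)
f=F();print(f)
z=230.1;k=0
while f[2]+1<11 and k<12:
    k+=1;z-=.3;robot.line_to([545.7,148.2,z],vel=5);robot.wait(.1);f=F();s=robot.read_state();print(s["time_s"],round(z,2),s["ee_pos"],f)
for i in range(4):
    robot.wait(.6);print(robot.read_state()["time_s"],F())
w=optics.grab_frame("wrist");q=optics.grab_frame("side")
cv2.imwrite("pics/m5.png",np.hstack([cv2.resize(q["frame"][100:220,190:290,::-1],(400,480),interpolation=cv2.INTER_CUBIC),cv2.resize(w["frame"][200:440,220:420,::-1],(400,480),interpolation=cv2.INTER_CUBIC)]))
print([k for k in finder.pinpoint(w,"rod_head")[:1]])
E
```

```text
[-0.31 -0.24  4.85]
18.5583 229.8 [545.81 148.19 230.11] [-0.77 -0.3   6.25]
18.9917 229.5 [545.83 148.22 230.07] [-1.36 -0.13  7.19]
19.425 229.2 [545.85 148.24 230.03] [-1.48 -0.05  8.42]
19.8583 228.9 [545.87 148.23 230.01] [-1.68 -0.06  9.82]
20.2917 228.6 [545.93 148.21 229.99] [-2.3  -0.15 11.09]
20.8917 [-2.59 -0.4  11.45]
21.575 [-1.86 -0.52 11.41]
22.2583 [-1.95 -0.01 11.24]
22.9417 [-1.88 -0.15 10.69]
[]
```

View pics/m5.png

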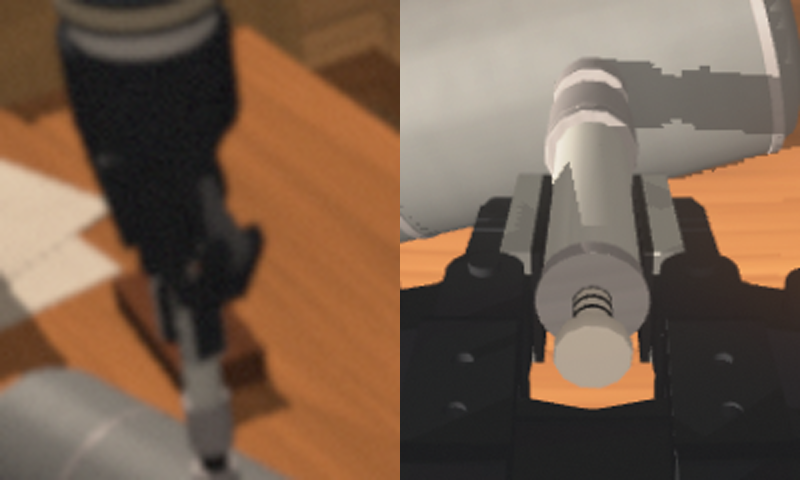

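The wrist picture shows the rod well out, graduations visible (button near crop 592,352), and the nose down on the stem. The push held a steady ~11 N for 2.5 s, so I'll return the gauge to the stand.

```bash
python3 - <<'E'
from h import *
np.set_printoptions(precision=2,suppress=True)
robot.line_to([545.6,148.2,275],vel=60);robot.line_to([545.6,148.2,295],vel=100)
G=[546.4,-160.2]
robot.goto(G+[270],Q);robot.line_to(G+[122],vel=120);robot.wait(.2)
print(F(),robot.read_state()["ee_pos"])
hit=robot.line_to(G+[80],vel=20,force_limit=5)
s=robot.read_state();print(hit,s["time_s"],s["ee_pos"],F())
E
```

```text
[-0.3  -0.02 -0.84] [ 546.58 -160.32  122.46]
True 29.0333 [ 546.43 -160.18   83.14] [-0.57  0.06  5.39]
```

Stopped at exactly the original height (83.14 mm), so the gauge is on the socket floor. Releasing it.

```bash
python3 - <<'E'
from h import *
np.set_printoptions(precision=2,suppress=True)
jaws.let_go();robot.wait(.2)
G=[546.4,-160.2]
print(robot.line_to(G+[160],vel=60,force_limit=10));robot.line_to(G+[230],vel=150)
robot.goto([510,-100,290],Q);robot.wait(.3)
s=robot.read_state();print(s["time_s"],s["ee_pos"],s["finger_gap"])
w=optics.grab_frame("wrist");q=optics.grab_frame("side")
print(finder.pinpoint(w,"gauge")[:1],finder.pinpoint(w,"rod_head")[:1])
cv2.imwrite("pics/m6.png",np.hstack([cv2.resize(q["frame"][280:400,285:385,::-1],(400,480),interpolation=cv2.INTER_CUBIC),cv2.resize(w["frame"][100:300,320:487,::-1],(400,480),interpolation=cv2.INTER_CUBIC)]))
E
```

```text
False
32.8167 [ 509.99 -100.57  288.8 ] 85.71670920062769
[{'position': [371.1, 172.0], 'confidence': 0.84}] [{'position': [391.8, 179.1], 'confidence': 0.73}]
```

View pics/m6.png

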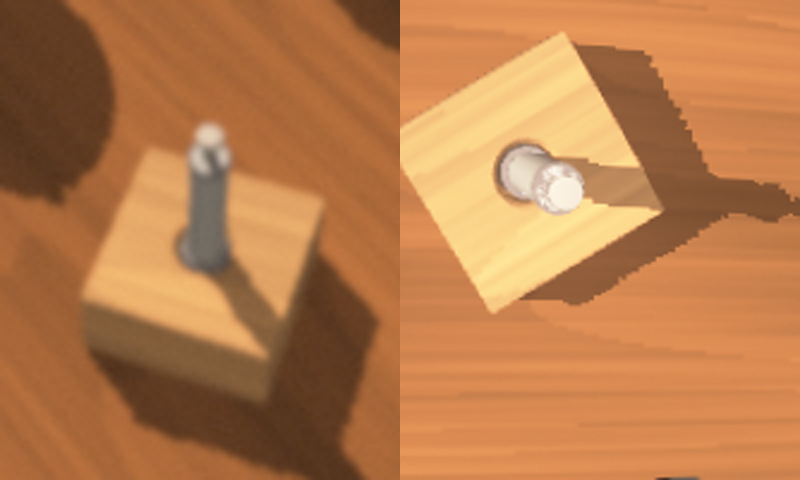

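The gauge stands upright in the socket (side crop 205,260; wrist about 371,172) with the rod still out above the barrel (side crop 209,135).

```bash
python3 -c "
from plant import job
print(job.sign_off())"
```

```text
the job is handed in; nothing more can be done
None
```

The job is handed in (the verdict was not shown): I pressed the gauge home on the valve stem at a steady 11 N or so for about 2.5 s, then stood it back upright in its stand with the rod left out, and the robot is clear of everything.

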